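# Load a maple block in the sanding cradle and pack it out

### The arm

A 7-joint arm with a two-finger parallel gripper is mounted at the origin on a cart in front of the work surface, level with it; the furniture and walls round the work are solid. World frame = base frame: x ahead of the robot, y to its left, z up, the work surface at z = 0. Lengths are in m, angles in rad, forces in N, time in s.
With the tool pointing down it reaches from about 0.4 to 0.85 m from the base axis. Payload 10.4 kg.
Tool frame: the origin (TCP) lies at the very end of the fingers, on their centre line; the grasp point (between the pads) lies 19 mm behind it; z points along the fingers, y is the line along which they close (so a half turn about z gives the same grasp; the last joint's range is limited). The gripper opens to 87 mm and grips with 3 to 60 N. Pads are 19 mm wide; open, the fingers measure 117 mm over their backs; the gripper's body (75 mm by 190 mm) begins 51 mm behind the grasp point.
Start: joints at [1.12, 0.332, -0.065, 1.46, 0.022, 1.35, -0.088], TCP at [0.259, -0.569, 0.194] pointing down, gripper open.
Joint ranges: [-2.6, 2.6], [-0.5, 2.12], [-1.47, 1.34], [0.16, 2.42], [-1.27, 4.41], [0.06, 2.06], [-2.6, 2.6]. Speed limits (rad/s): [2.22, 2.22, 2.79, 2.79, 3.14, 3.14, 3.14].

### API

Orientations are given as a unit quaternion [x, y, z, w].
In Python, from bench import * gives the robot as it stands.
- The arm moves only by the tool step_arm, never from a script. Its arguments are lists of equal length, an entry for each row: "delta_pos": the shift along the world's x, y, z in units of 25 mm (1.0 is 25 mm), a list of three; "turn": the turn about the world's z in units of 0.12 rad (1.0 is 0.12 rad). In form: {"delta_pos": [[tx, ty, tz], ...], "turn": [turn, ...]}. A call has 1 to 12 rows; each row shifts and turns the commanded pose from where the row before left it; what a row does not reach is not made up. A row lasts 1/10 s, in which the tool goes at most 50 mm and 8.59 degrees, less where a joint would pass 70% of its speed; a pose out of reach is approached as far as the arm can. A call with a number of a shift or a turn outside -1 to 1 is refused whole. A call with a gripper value outside its range is refused whole. "grip" is the closure, from 0 (fully open) to 1 (shut), set as the call begins (left out, the last holds). The fingers move at their own pace and stop on an object; "newtons" is the grip in N (left out, the last holds). Time passes only in rows, so rows that do not move let the fingers close. It gives the time, the measured TCP pose, the force, the opening and the grip force at its end, in the units of the state.
- read_state(): the state, without advancing time (a new reading comes with each control period).
- camera(name): name is "side" or "top" or "wrist"; returns a dict with "image" (420x560x3 uint8, red, green, blue), "z_map" (420x560 float32, m along the optical axis (not along the pixel's ray), 0 where there is no reading), "mtx" (3x3 intrinsics, pixels), "view" (4x4, takes a point from world to camera coordinates). Camera axes: x right, y up, looking along -z (the intrinsics and any distortion apply to the point x, -y, -z); pixel columns grow to the right and rows downward; lengths in m; the calibration is good to about 2 mm. A picture is of the moment at which its call begins.
- close_job(): hands the job in; it is judged then, once.
The state is a dict: "time": time; "joint_positions": joint angles; "joint_vel": joint speeds; "joint_torque": joint torques, N m; "ee_pos": TCP position; "eef_rot": TCP orientation; "ft_force": force on the tool from outside, world axes, zero at the start; "torque": the same for the moment, N m; "width": finger opening in m; "grip_force": force on a finger pad.
Only numpy, scipy, OpenCV 4.12 (cv2) and the standard library are available. Lean on these libraries where they do the work, as an engineer would, in place of code of your own. Each camera call takes 0.05 s, during which the arm holds its last target. There are 200 camera calls.

### The job

Slide the pale maple block, without lifting it off the bench, into the plywood cradle so that it lies flat along the fence with its end fully home against the end stop. Then fill the gap left between it and the brown wooden rail with whichever of the two metal packing bars fits it snugly, standing on its edge on the bench and slid fully home against the end stop too. Leave the wooden knob and the felt disc where they are.

Things in the scene. Friction and masses are not known exactly. Their poses are not given: they have to be found in the camera images.
- cradle: cradle fixed to the bench: plywood fence with an end stop at right angles, both 28 mm high; its floor is the bench. Origin on the bench in the inner corner of fence and stop. +y = push-in direction. Stop: face at y = 0, spans x = 0..90, 15 mm thick. Fence: face at x = 0, y = -150..+15 mm, 16 mm thick; the block belongs on its +x side
- block_seat (a point): on the bench, centre of the block's underside when home: cradle (+20, -35) mm. A bar is home beside it, on its +x side, between block and rail, with its centre also at cradle y = -35 mm. Home, block and bar both end at cradle y = -70 mm, 32 mm outside the rail's end, so both can be pushed from there
- block: pale maple block 40 (x) x 70 (y) x 25 mm high, 0.035 to 0.07 kg, one corner rounded, lying askew near the fence outside the cradle's mouth; origin at the centre of its underside. Beware: a solid wall 0.55 m high stands 55 to 95 mm behind the fence's face (lean the hand away from it), and a sign board on posts (x 0.26..0.36, y -0.18..0.13, board at z 0.40..0.84 m) stands between robot and bench, left of the work
- packer_15: bright aluminium packing bar, 15 mm thick (x), 70 long (y, over its vertical half-round ends), 24 high, standing on its long edge, 0.08 kg; origin at the centre of its underside. One of two bars that differ only in thickness (15 and 21 mm)
- packer_21: bright aluminium packing bar, 21 mm thick (x), 70 long (y, over its vertical half-round ends), 24 high, standing on its long edge, 0.08 kg; origin at the centre of its underside. One of two bars that differ only in thickness (15 and 21 mm)
- rail_thin: fixed brown wooden rail, 14 mm thick (x), 36 long (y; -y end half-round), 28 high; origin at the centre of its underside, axes as the cradle's. One of the two rails is mounted in the cradle (centre at cradle x = +70, y = -20 mm), the other stowed behind the fence (cradle x = -37, y = -100). With this one mounted, the gap to a block lying against the fence is 23 mm
- rail_thick: fixed brown wooden rail, 26 mm thick (x), 36 long (y; -y end half-round), 28 high; origin at the centre of its underside, axes as the cradle's. One of the two rails is mounted in the cradle (centre at cradle x = +70, y = -20 mm), the other stowed behind the fence (cradle x = -37, y = -100). With this one mounted, the gap to a block lying against the fence is 17 mm
- felt: dark grey felt disc with a hole, 69 mm across, 14 high; a bystander, origin at the centre of its underside
- knob: turned pale wooden knob, 44 mm across, 52 high; a bystander, origin at the centre of its underside
Mind the look-alikes: they are no part of the job. What is shaped like the rail_thin but black or blue is not meant.

How it is judged:
On the way, in this order (a step that is already met when the one before it is completed fails the run):
1. the maple block lies along the fence, home against the end stop (x of block in the frame of cradle between 0.0175 and 0.0235 m and y of block in the frame of cradle between -0.0385 and -0.032 m and angle between the y axis of block and the y axis of cradle, either way round below 0.06 rad and angle between block's own z axis and vertical below 0.08 rad and height (world z) of block below 0.004 m), for 0.2 s.
2. the bar that fits the gap snugly stands in the gap, home against the end stop (all of step 1 and ((x of rail_thick in the frame of cradle below 0 m and x of packer_21 in the frame of cradle between 0.0485 and 0.0545 m and y of packer_21 in the frame of cradle between -0.0385 and -0.032 m and angle between the y axis of packer_21 and the y axis of cradle, either way round below 0.06 rad and angle between packer_21's own z axis and vertical below 0.08 rad and height (world z) of packer_21 below 0.004 m) or (x of rail_thin in the frame of cradle below 0 m and x of packer_15 in the frame of cradle between 0.0455 and 0.0515 m and y of packer_15 in the frame of cradle between -0.0385 and -0.032 m and angle between the y axis of packer_15 and the y axis of cradle, either way round below 0.06 rad and angle between packer_15's own z axis and vertical below 0.08 rad and height (world z) of packer_15 below 0.004 m))), for 0.2 s.
At the end, for the whole second after the job is handed in: Block along the fence and home at the stop, and the bar (21 mm with the thin rail mounted, 15 mm with the thick one) on the bench between block and rail and home too, each within 3 mm and 0.06 rad, released and at rest. The other bars may be anywhere else (all of step 2 and linear speed of block below 0.02 m/s); the robot touches nothing.
It fails at once if the maple block is lifted more than 12 mm off the bench (height (world z) of block above 0.012 m).
It fails at once if the wooden knob or the felt disc is moved more than 30 mm (distance of any of felt, knob from where it was at the start of the episode above 0.03 m).
It also fails if it takes over 67 s, if anything falls off the work surface, if the arm or the gripper's body presses on something with over 40 N, if the wrist force passes 120 N, or if a joint passes its speed limit or range.

## Working session

There is one attempt and no reset: what is moved stays moved. The work goes in short steps, Python scripts to look and compute and a tool call to move; the robot and the scene stay as the last step left them, time stands still between calls to the robot, and variables do not carry over. Pictures are saved under pics/ and viewed, at most 10 in all, crops included, and the job is handed in when it is done.

Besides the shell and the picture viewer there is one more tool, called in YAML: its name, and indented under it one key for each argument. step_arm: Moves the arm, as the interface text tells. Shifts and turns lie within -1 to 1; 1 stands for 25 mm of shift or 0.12 rad of turn. Its arguments: {"type":"object","properties":{"delta_pos":{"type":"array"},"turn":{"type":"array"},"grip":{"type":"number"},"newtons":{"type":"number"}},"required":["delta_pos","turn"]}

```bash
mkdir -p pics
cat > h.py <<'E'
from bench import *
import numpy as np, cv2
def snap(n,f):
    c=camera(n); np.savez('pics/'+f+'.npz',**c); cv2.imwrite('pics/'+f+'.png',c['image'][:,:,::-1]); return c
def w(c,u,v,z=None):
    K=c['mtx'];V=np.linalg.inv(c['view'])
    d=np.array([(u-K[0,2])/K[0,0],-(v-K[1,2])/K[1,1],-1.])
    if z is None: t=c['z_map'][int(v),int(u)]
    else: t=(z-V[2,3])/(V[:3,:3]@d)[2]
    return (V[:3,:3]@d)*t+V[:3,3]
def ld(f): return dict(np.load('pics/'+f+'.npz'))
E
python3 - <<'E'
from h import *
snap('top','t0');snap('side','s0')
s=read_state();print(s)
E
```

```text
{'time': 0.1, 'joint_positions': array([ 1.12039267,  0.33276873, -0.06471315,  1.46086089,  0.0216221 ,
        1.34992022, -0.08850491]), 'joint_vel': array([ 1.51551484e-03, -2.72254829e-03, -9.46717094e-04, -3.51525697e-03,
       -9.08363291e-04, -3.86954303e-05, -6.39762257e-04]), 'joint_torque': array([ 1.56967431e-03, -6.24545360e+01,  2.44027690e-02, -3.90710557e+01,
       -6.16540667e-02,  3.66994506e-02,  1.03160853e-04]), 'ee_pos': array([ 0.25912804, -0.56832129,  0.19285682]), 'eef_rot': array([ 9.77206542e-01,  2.12289841e-01, -1.70820182e-04, -6.06858480e-04]), 'ft_force': array([ 0.26629934, -0.52970678, -0.0356002 ]), 'torque': array([ 0.01467262, -0.02046276,  0.02588228]), 'grip_force': 0.0, 'width': 0.08726014020833672}
```

View pics/t0.png

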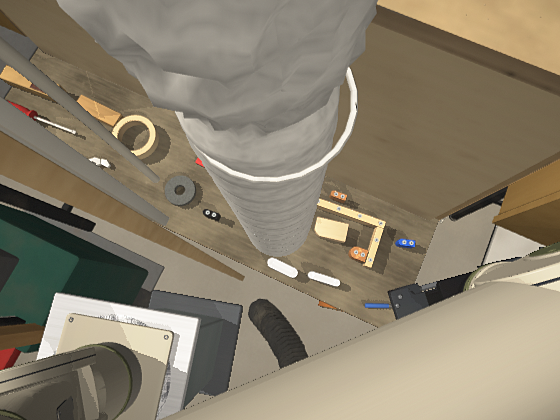

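View pics/s0.png

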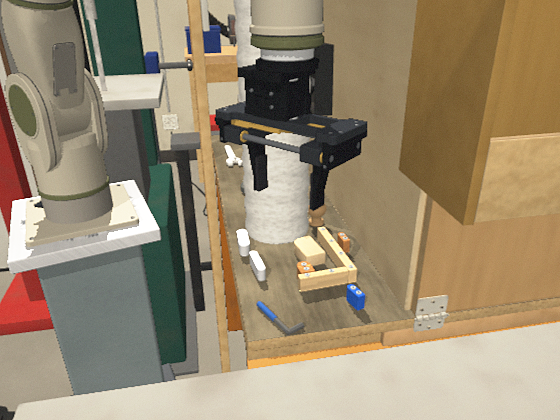

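The top view shows the fence at about (318,202)-(385,222), the stop (385,222)-(370,265), the block around (332,231), the mounted rail (360,254) and the bars at (282,267) and (324,279). A grey column stands nearby. I'll enlarge both views.

Run:
```python
from h import *
c=ld('t0'); im=c['image'][180:300,250:410,::-1]
cv2.imwrite('pics/t0c.png',cv2.resize(im,None,fx=5,fy=5,interpolation=cv2.INTER_CUBIC))
c=ld('s0'); im=c['image'][200:320,225:385,::-1]
cv2.imwrite('pics/s0c.png',cv2.resize(im,None,fx=5,fy=5,interpolation=cv2.INTER_CUBIC))
```

```text
(no output)
```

View pics/t0c.png

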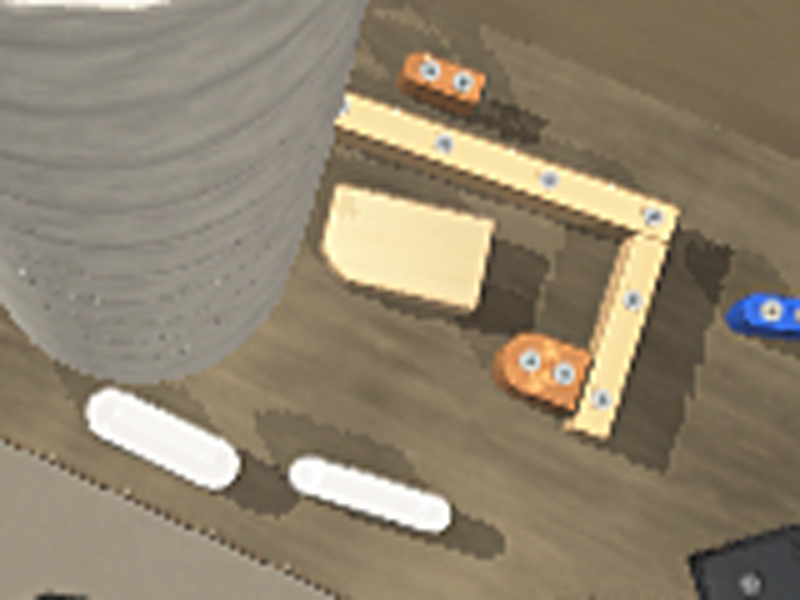

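View pics/s0c.png

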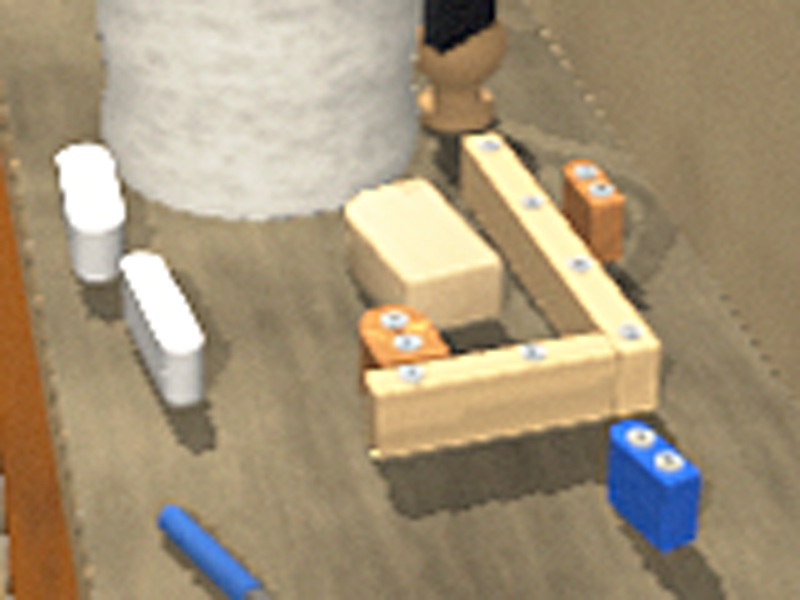

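The crops show that the thick rail is mounted (top crop ~(545,372)), and the thin one is stowed. So I need the thinner bar, top crop ~(370,494). The block is at ~(410,248) and the thick column is just left of it.

Run:
```python
from h import *
t=ld('t0');s=ld('s0')
def T(x,y,z):return w(t,250+(x-2)/5,180+(y-2)/5,z).round(4)
def S(x,y,z):return w(s,225+(x-2)/5,200+(y-2)/5,z).round(4)
for n,p in dict(fence_out=(680,210,.028),stopend_in=(568,428,.028),stopend_out=(607,438,.028),
 screws1=(444,144,.028),screw2=(549,180,.028),screw3=(654,216,.028),st1=(632,300,.028),st2=(601,399,.028),
 b1=(338,185,.025),b2=(495,220,.025),b3=(475,310,.025),bcut1=(345,280,.025),bcut2=(322,245,.025),
 pA=(104,404,.024),pB=(222,473,.024),qA=(303,473,.024),qB=(438,517,.024),r1=(531,360,.028),r2=(565,373,.028)).items(): print('T',n,T(*p))
for n,p in dict(scr1=(489,146,.028),scr2=(532,203,.028),scr3=(579,265,.028),scr4=(629,332,.028),st1=(532,353,.028),st2=(411,373,.028),b_near=(500,262,.025),b_l=(410,285,.025),b_far=(422,180,.025),qA=(143,262,.024),qB=(185,345,.024),pA=(85,155,.024),pB=(95,222,.024)).items(): print('S',n,S(*p))
# column: points from depth maps
for c,n,pts in ((s,'S',[(248,225),(275,240),(305,225),(250,180),(305,180)]),):
  for u,v in pts: print('col',w(c,u,v).round(3), c['z_map'][v,u])
for u,v in [(290,255),(230,235),(330,170),(200,150),(280,60)]: print('colT',w(t,u,v).round(3))
print('knob',w(s,317,215,.025).round(3)); print('felt',w(t,180,189,.01).round(3))
for u,v in [(340,120),(340,60),(370,100)]: print('wall',w(s,u,v).round(3))
```

```text
T fence_out [ 0.4176 -0.5198  0.028 ]
T stopend_in [ 0.3164 -0.4842  0.028 ]
T stopend_out [ 0.315  -0.5009  0.028 ]
T screws1 [ 0.4294 -0.4153  0.028 ]
T screw2 [ 0.4212 -0.4624  0.028 ]
T screw3 [ 0.4131 -0.5091  0.028 ]
T st1 [ 0.3752 -0.5042  0.028 ]
T st2 [ 0.3309 -0.4964  0.028 ]
T b1 [ 0.4042 -0.3728  0.025 ]
T b2 [ 0.4004 -0.4421  0.025 ]
T b3 [ 0.36  -0.439  0.025]
T bcut1 [ 0.3634 -0.3821  0.025 ]
T bcut2 [ 0.3768 -0.37    0.025 ]
T pA [ 0.2934 -0.289   0.024 ]
T pB [ 0.2732 -0.3433  0.024 ]
T qA [ 0.2791 -0.3771  0.024 ]
T qB [ 0.2706 -0.4358  0.024 ]
T r1 [ 0.3423 -0.465   0.028 ]
T r2 [ 0.3393 -0.4799  0.028 ]
S scr1 [ 0.4412 -0.3695  0.028 ]
S scr2 [ 0.4326 -0.4169  0.028 ]
S scr3 [ 0.4241 -0.4639  0.028 ]
S scr4 [ 0.4155 -0.51    0.028 ]
S st1 [ 0.3779 -0.5056  0.028 ]
S st2 [ 0.3341 -0.4971  0.028 ]
S b_near [ 0.4016 -0.4445  0.025 ]
S b_l [ 0.3636 -0.4432  0.025 ]
S b_far [ 0.4058 -0.3768  0.025 ]
S qA [ 0.2821 -0.3815  0.024 ]
S qB [ 0.2735 -0.4401  0.024 ]
S pA [ 0.2935 -0.2937  0.024 ]
S pB [ 0.277  -0.3456  0.024 ]
col [ 0.308 -0.295  0.034] 0.94929266
col [ 0.342 -0.352  0.019] 0.9238675
col [ 0.414 -0.346  0.032] 0.94995755
col [ 0.312 -0.306  0.138] 0.89538705
col [ 0.413 -0.344  0.132] 0.90565145
colT [ 0.315 -0.328 -0.002]
colT [ 0.336 -0.189 -0.003]
colT [ 0.506 -0.383  0.049]
colT [ 0.319 -0.247  0.588]
colT [ 0.313 -0.311  0.731]
knob [ 0.465 -0.306  0.025]
felt [ 0.418 -0.06   0.01 ]
wall [ 0.306 -0.621  0.335]
wall [ 0.546 -0.246  0.336]
wall [ 0.5   -0.418  0.294]
```

Run:
```python
from h import *
for f in 'ts':
  c=ld(f+'0'); v,u=np.mgrid[0:420:2,0:560:2]; z=c['z_map'][v,u]
  K=c['mtx'];V=np.linalg.inv(c['view'])
  P=np.stack([(u-K[0,2])/K[0,0]*z,-(v-K[1,2])/K[1,1]*z,-z],-1)@V[:3,:3].T+V[:3,3]
  P=P[z>0]
  m=(P[:,0]>.2)&(P[:,0]<.47)&(P[:,1]>-.45)&(P[:,1]<-.15)
  print(f,V[:3,3].round(2))
  for a in np.r_[.04:1.5:.06]:
    q=P[m&(abs(P[:,2]-a)<.02)]
    if len(q)>5: print(round(a,2),len(q),q.min(0).round(3),q.max(0).round(3),np.median(q,0).round(3))
  for a in (.1,.2,.3,.4): # wall
    q=P[(abs(P[:,2]-a)<.03)&(P[:,0]>.42)&(P[:,1]<-.2)&(P[:,1]>-.6)]
    if len(q)>5:
      # fit x=a+by
      k=np.polyfit(q[:,1],q[:,0],1); print('wall',a,len(q),k,(k[0]*-.42+k[1]).round(3), np.abs(np.polyval(k,q[:,1])-q[:,0]).max().round(3))
```

```text
t [ 0.22 -0.33  0.88]
0.04 431 [ 0.262 -0.45   0.02 ] [ 0.466 -0.151  0.057] [ 0.372 -0.394  0.025]
0.1 31 [ 0.262 -0.34   0.081] [ 0.329 -0.152  0.12 ] [ 0.306 -0.271  0.086]
0.16 51 [ 0.263 -0.355  0.141] [ 0.354 -0.153  0.18 ] [ 0.308 -0.284  0.174]
0.22 91 [ 0.262 -0.355  0.202] [ 0.357 -0.152  0.239] [ 0.309 -0.295  0.225]
0.28 104 [ 0.262 -0.356  0.263] [ 0.365 -0.151  0.299] [ 0.309 -0.288  0.275]
0.34 116 [ 0.262 -0.353  0.32 ] [ 0.358 -0.152  0.36 ] [ 0.309 -0.286  0.328]
0.4 192 [ 0.262 -0.353  0.38 ] [ 0.371 -0.152  0.42 ] [ 0.308 -0.272  0.412]
0.46 388 [ 0.262 -0.351  0.44 ] [ 0.366 -0.151  0.48 ] [ 0.309 -0.276  0.465]
0.52 552 [ 0.262 -0.351  0.5  ] [ 0.377 -0.152  0.54 ] [ 0.309 -0.257  0.518]
0.58 1356 [ 0.236 -0.45   0.56 ] [ 0.407 -0.151  0.6  ] [ 0.312 -0.292  0.586]
0.64 2787 [ 0.2  -0.45  0.62] [ 0.348 -0.151  0.66 ] [ 0.225 -0.396  0.64 ]
0.7 2744 [ 0.28  -0.353  0.68 ] [ 0.379 -0.167  0.72 ] [ 0.308 -0.288  0.705]
0.76 3358 [ 0.297 -0.336  0.74 ] [ 0.333 -0.228  0.77 ] [ 0.306 -0.287  0.753]
wall 0.1 308 [0.2679658  0.60933658] 0.497 0.002
wall 0.2 441 [0.2673
[... 264 characters left out ...]
27 -0.152  0.12 ] [ 0.338 -0.344  0.099]
0.16 273 [ 0.264 -0.362  0.14 ] [ 0.427 -0.151  0.18 ] [ 0.347 -0.35   0.16 ]
0.22 180 [ 0.264 -0.359  0.2  ] [ 0.424 -0.15   0.239] [ 0.348 -0.35   0.221]
0.28 64 [ 0.264 -0.302  0.262] [ 0.311 -0.15   0.3  ] [ 0.276 -0.157  0.285]
0.34 84 [ 0.264 -0.322  0.32 ] [ 0.315 -0.151  0.36 ] [ 0.279 -0.159  0.342]
0.4 180 [ 0.264 -0.334  0.381] [ 0.326 -0.152  0.42 ] [ 0.308 -0.278  0.404]
0.46 87 [ 0.264 -0.321  0.44 ] [ 0.318 -0.152  0.456] [ 0.308 -0.278  0.449]
wall 0.1 551 [0.24753965 0.60061928] 0.497 0.097
wall 0.2 482 [0.2372947  0.59572758] 0.496 0.093
wall 0.3 680 [0.25499497 0.60576933] 0.499 0.092
wall 0.4 752 [0.2678911  0.61188316] 0.499 0.002
```

Run:
```python
from h import *
Q=[]
for f in 'ts':
  c=ld(f+'0'); v,u=np.mgrid[0:420:2,0:560:2]; z=c['z_map'][v,u]
  K=c['mtx'];V=np.linalg.inv(c['view'])
  P=np.stack([(u-K[0,2])/K[0,0]*z,-(v-K[1,2])/K[1,1]*z,-z],-1)@V[:3,:3].T+V[:3,3]
  Q.append(P[z>0])
P=np.vstack(Q)
a=np.arctan2(-.569,.259);e=np.array([np.cos(a),np.sin(a)]);n=np.array([-e[1],e[0]])
r=P[:,:2]@e;l=P[:,:2]@n
for r0 in np.r_[.0:.8:.05]:
  m=(abs(r-r0)<.025)&(abs(l)<.14)&(P[:,2]>.12)
  if m.sum()>5:
    for z0 in np.r_[.12:.9:.06]:
      k=m&(abs(P[:,2]-z0)<.03)
      if k.sum()>5: print(round(r0,2),round(z0,2),k.sum(),l[k].min().round(3),l[k].max().round(3))
```

```text
0.0 0.12 35 -0.073 0.071
0.0 0.18 75 -0.073 0.072
0.0 0.24 74 -0.071 -0.067
0.0 0.3 194 -0.07 0.07
0.0 0.36 50 -0.065 0.038
0.0 0.42 17 -0.069 -0.061
0.05 0.12 323 -0.069 0.068
0.05 0.18 948 -0.069 0.07
0.05 0.24 704 -0.07 0.07
0.05 0.3 718 -0.069 0.07
0.05 0.36 95 -0.066 0.039
0.05 0.42 102 -0.073 0.039
0.05 0.48 12 -0.074 -0.072
0.1 0.12 9 -0.017 0.004
0.1 0.18 8 -0.007 0.013
0.1 0.24 6 -0.062 -0.044
0.1 0.3 289 -0.053 0.033
0.1 0.36 616 -0.065 0.04
0.1 0.42 817 -0.073 0.039
0.1 0.48 120 -0.076 0.031
0.15 0.42 18 -0.04 -0.0
0.15 0.48 40 -0.045 0.005
0.3 0.66 34 0.019 0.02
0.35 0.6 8 0.023 0.025
0.35 0.66 690 0.009 0.025
0.4 0.6 73 0.025 0.029
0.4 0.66 1531 -0.004 0.028
0.45 0.6 223 0.027 0.034
0.45 0.66 2106 -0.019 0.028
0.5 0.6 454 0.024 0.038
0.5 0.66 2274 -0.037 0.028
0.55 0.24 13 -0.011 -0.008
0.55 0.3 216 -0.039 0.037
0.55 0.36 319 -0.038 0.037
0.55 0.54 47 0.038 0.043
0.55 0.6 655 0.018 0.043
0.55 0.66 331 -0.014 0.023
0.6 0.24 117 -0.012 0.012
0.6 0.3 259 -0.037 0.033
0.6 0.36 374 -0.038 0.037
0.6 0.42 348 -0.043 0.042
0.6 0.48 65 -0.04 0.041
0.6 0.54 64 0.043 0.05
0.6 0.6 59 0.043 0.048
0.65 0.24 23 -0.01 -0.007
0.65 0.3 153 -0.035 0.037
0.65 0.36 512 -0.038 0.035
0.65 0.42 784 -0.043 0.042
0.65 0.48 273 -0.042 0.047
0.7 0.24 104 -0.011 0.012
0.7 0.3 465 -0.039 0.038
0.7 0.36 209 -0.039 0.037
0.75 0.24 56 0.064 0.101
0.75 0.3 529 0.061 0.14
0.75 0.36 624 0.061 0.14
0.75 0.42 371 0.064 0.137
0.75 0.48 76 0.065 0.094
```

step_arm:
  delta_pos:
    - [0.42,0.7,-0.2]
    - [0.42,0.7,-0.2]
    - [0.42,0.7,-0.2]
    - [0.42,0.7,-0.2]
    - [0.42,0.7,-0.2]
    - [0.42,0.7,-0.2]
    - [0.42,0.7,-0.2]
    - [0.42,0.7,-0.2]
    - [0,0,0]
  turn: [1,1,1,1,1,1,1,1,0]
  grip: 0

```text
time: 1.0
ee_pos: [0.3449, -0.4258, 0.1527]
eef_rot: [0.766, 0.642, 0.001, -0.001]
ft_force: [0.2, 0.3, 1.3]
width: 0.0871
grip_force: 0.0
```

Run:
```python
from h import *
a=snap('top','t1')['image'];b=snap('wrist','w1')['image']
cv2.imwrite('pics/c1.png',cv2.resize(np.hstack([a,b])[:,:,::-1],(800,300)))
s=read_state();print(s['joint_positions'].round(3),s['joint_torque'].round(1))
```

```text
[ 1.053  0.207 -0.272  1.707  0.059  1.235  0.582] [ -1.4 -51.6  -3.  -37.1  -0.2   0.1   0.2]
```

View pics/c1.png

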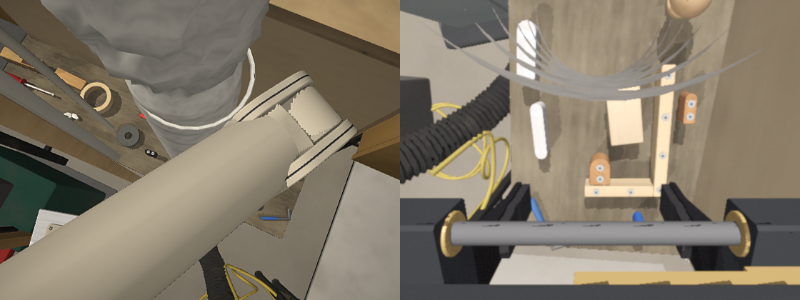

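The wrist view is clear: the block, cradle and both bars are all visible, and the arm swings its elbow clear of the column. I'll go down with a half-open gripper so that one finger ends up over the block's front.

step_arm:
  delta_pos:
    - [-0.16,0.27,-0.9]
    - [0,0,-0.9]
    - [0,0,-0.9]
    - [0,0,-0.9]
    - [0,0,-0.9]
    - [0,0,0]
    - [0,0,0]
  turn: [0,0,0,0,0,0,0]
  grip: 0.264

```text
time: 1.8
ee_pos: [0.3388, -0.4227, 0.0415]
eef_rot: [0.769, 0.639, -0.0, -0.0]
ft_force: [-0.0, -0.5, 0.6]
width: 0.0644
grip_force: 0.0
```

Run:
```python
from h import *
a=snap('side','s2')['image'][170:320,200:400];b=snap('wrist','w2')['image']
cv2.imwrite('pics/c2.png',np.hstack([cv2.resize(a,(400,300)),cv2.resize(b,(400,300))])[:,:,::-1])
s=read_state();print(s['joint_positions'].round(3),s['joint_torque'].round(1),s['ee_pos'],s['width'])
```

```text
[ 1.044  0.304 -0.269  1.841  0.095  1.007  0.552] [  0.1 -53.2  -2.1 -33.1  -0.    0.1  -0. ] [ 0.33967551 -0.42301509  0.04247929] 0.06363464262868387
```

View pics/c2.png

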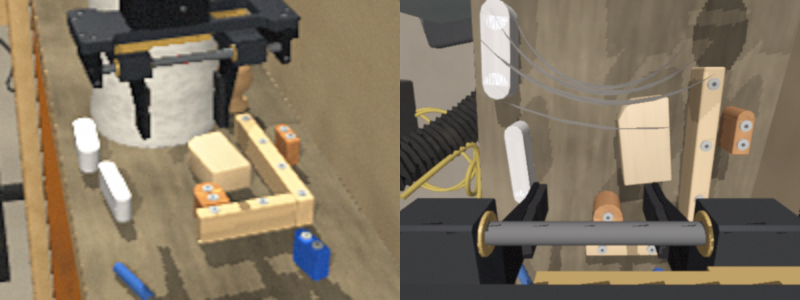

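step_arm:
  delta_pos:
    - [0,0.35,-0.4]
    - [0,0,-0.3]
    - [0,0,0]
  turn: [0,0,0]

```text
time: 2.2
ee_pos: [0.3388, -0.4122, 0.0225]
eef_rot: [0.769, 0.64, -0.0, -0.001]
ft_force: [-0.1, 0.5, 0.5]
width: 0.064
grip_force: 0.0
```

step_arm:
  delta_pos:
    - [0,0,-0.2]
    - [0,0,0]
  turn: [0,0]

```text
time: 2.4
ee_pos: [0.3391, -0.4131, 0.0181]
eef_rot: [0.769, 0.64, 0.0, -0.0]
ft_force: [-0.3, 0.4, -0.1]
width: 0.0641
grip_force: 0.0
```

Run:
```python
from h import *
a=snap('side','s3')['image'][190:300,225:375];b=snap('wrist','w3')['image'][100:300,200:480]
cv2.imwrite('pics/c3.png',np.hstack([cv2.resize(a,(400,300)),cv2.resize(b,(400,300))])[:,:,::-1])
```

```text
(no output)
```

View pics/c3.png

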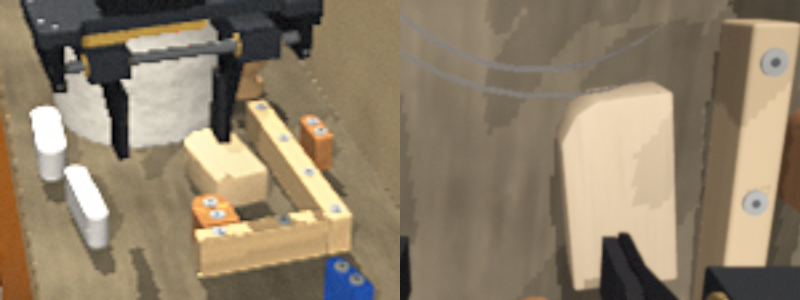

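step_arm:
  delta_pos:
    - [0,0,-0.15]
    - [0,0,0]
  turn: [0,0]

```text
time: 2.7
ee_pos: [0.3391, -0.4131, 0.0144]
eef_rot: [0.769, 0.64, 0.0, -0.0]
ft_force: [0.3, -0.6, 0.1]
width: 0.064
grip_force: 0.0
```

Run:
```python
from h import *
c=ld('w3')
# finger tip & block geometry from wrist depth: crop px (x-400)*.7+200, y*.667+100
for x,y in [(625,240),(612,245),(650,280),(600,150),(660,200),(640,255),(450,200),(575,280)]:
  print(x,y,w(c,(x-400)*.7+200,y/1.5+100).round(4))
s=read_state();print(s['ee_pos'],s['ft_force'])
```

```text
625 240 [ 0.3791 -0.4085  0.055 ]
612 245 [ 0.3747 -0.409   0.0557]
650 280 [ 0.3807 -0.4091  0.0793]
600 150 [ 0.3786 -0.3873  0.0274]
660 200 [ 0.3983 -0.4101  0.0257]
640 255 [ 0.3812 -0.4085  0.0659]
450 200 [ 3.173e-01 -4.049e-01 -1.000e-04]
575 280 [ 0.3628 -0.4353  0.0262]
[ 0.33914441 -0.41307135  0.01444169] [ 0.29951487 -0.6062619   0.09930216]
```

step_arm:
  delta_pos:
    - [0,0,-0.1]
    - [0,0,0]
  turn: [0,0]

```text
time: 2.9
ee_pos: [0.3392, -0.4131, 0.012]
eef_rot: [0.769, 0.64, 0.0, -0.0]
ft_force: [0.1, 0.5, 0.8]
width: 0.0639
grip_force: 0.0
```

Run:
```python
from h import *
c=snap('side','s4'); a=c['image'][190:300,225:375]
b=snap('wrist','w4')['image'][100:300,200:480]
cv2.imwrite('pics/c4.png',np.hstack([cv2.resize(a,(500,366),interpolation=2),cv2.resize(b,(300,366))])[:,:,::-1])
s=read_state();print(s['ee_pos'],s['ft_force'])
```

```text
[ 0.33928153 -0.41317307  0.01227638] [-0.71116787 -0.42693365  0.68814243]
```

View pics/c4.png

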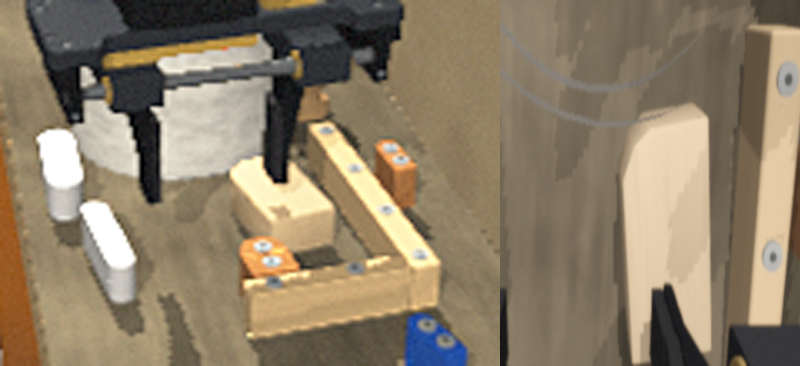

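Run:
```python
from h import *
c=ld('s4')
for x,y in [(152,197),(152,190),(280,179),(280,172),(276,150)]: print(w(c,225+x*.3,190+y*.3005).round(4))
```

```text
[ 0.3019 -0.4184  0.0448]
[ 0.3012 -0.4202  0.0504]
[ 0.3732 -0.4345  0.0454]
[ 0.3744 -0.4322  0.0484]
[ 0.373  -0.4298  0.0617]
```

step_arm:
  delta_pos:
    - [0,0,-0.1]
    - [0,0,0]
  turn: [0,0]

```text
time: 3.2
ee_pos: [0.3392, -0.4131, 0.0095]
eef_rot: [0.769, 0.64, 0.0, -0.0]
ft_force: [-0.0, 0.7, 0.4]
width: 0.064
grip_force: 0.0
```

Run:
```python
from h import *
c=ld('s0')
for x,y in [(260,187),(260,180),(318,204),(318,198)]: print(w(c,x,y).round(4))
c=ld('w4')
print(w(c,200+(655-500)*.933,100+290*.546).round(4))
for r in range(270,330,8): print([w(c,u,r)[2].round(3) for u in range(300,420,10)])
```

```text
[ 0.237  -0.532   0.2265]
[ 0.2377 -0.5313  0.2368]
[ 0.2805 -0.6179  0.2273]
[ 0.2807 -0.6172  0.2355]
[ 0.3741 -0.409   0.0436]
[np.float64(0.001), np.float64(-0.0), np.float64(0.023), np.float64(0.026), np.float64(0.026), np.float64(0.055), np.float64(0.059), np.float64(0.027), np.float64(0.026), np.float64(0.026), np.float64(0.002), np.float64(0.002)]
[np.float64(-0.0), np.float64(0.001), np.float64(0.017), np.float64(0.026), np.float64(0.043), np.float64(0.063), np.float64(0.064), np.float64(0.066), np.float64(0.027), np.float64(0.025), np.float64(0.001), np.float64(0.001)]
[np.float64(0.001), np.float64(0.001), np.float64(0.001), np.float64(0.026), np.float64(0.044), np.float64(0.064), np.float64(0.07), np.float64(0.074), np.float64(0.073), np.float64(0.027), np.float64(0.001), np.float64(-0.0)]
[np.float64(0.001), np.float64(0.001), np.float64(0.002), np.float64(0.027), np.float64(0.045), np.float64(0.066), np.float64(0.076), np.float64(0.077), np.float64(0.08), np.float64(0.08), np.float64(0.001), np.float64(0.004)]
[np.float64(0.001), np.float64(0.001), np.float64(0.001), np.float64(0.001), np.float64(0.001), np.float64(0.067), np.float64(0.082), np.float64(0.083), np.float64(0.085), np.float64(0.085), np.float64(0.0), np.float64(0.005)]
[np.float64(0.124), np.float64(0.125), np.float64(0.126), np.float64(0.126), np.float64(0.126), np.float64(0.125), np.float64(0.126), np.float64(0.125), np.float64(0.125), np.float64(0.125), np.float64(0.125), np.float64(0.125)]
[np.float64(0.128), np.float64(0.128), np.float64(0.129), np.float64(0.127), np.float64(0.128), np.float64(0.128), np.float64(0.128), np.float64(0.128), np.float64(0.129), np.float64(0.129), np.float64(0.129), np.float64(0.128)]
[np.float64(0.13), np.float64(0.129), np.float64(0.13), np.float64(0.13), np.float64(0.129), np.float64(0.129), np.float64(0.129), np.float64(0.129), np.float64(0.13), np.float64(0.13), np.float64(0.129), np.float64(0.129)]
```

step_arm:
  delta_pos:
    - [0,0,-0.4]
    - [0,0,-0.1]
    - [0,0,0]
  turn: [0,0,0]

```text
time: 3.5
ee_pos: [0.3391, -0.4129, -0.0032]
eef_rot: [0.769, 0.64, 0.0, -0.0]
ft_force: [-1.2, 0.7, 0.3]
width: 0.0637
grip_force: 0.0
```

step_arm:
  delta_pos:
    - [0,0,-0.1]
    - [0,0,0]
  turn: [0,0]

```text
time: 3.7
ee_pos: [0.3394, -0.4132, -0.0037]
eef_rot: [0.769, 0.64, -0.0, -0.0]
ft_force: [-7.8, 7.8, 22.1]
width: 0.0637
grip_force: 11.4
```

step_arm:
  delta_pos:
    - [0.04,-0.29,0.03]
    - [0.04,-0.29,0]
    - [0.04,-0.29,0]
    - [0.04,-0.29,0]
    - [0.04,-0.29,0]
    - [0,0,0]
  turn: [-0.2,-0.2,-0.2,-0.2,-0.2,0]

```text
time: 4.3
ee_pos: [0.3458, -0.4504, -0.0036]
eef_rot: [0.806, 0.592, 0.0, 0.001]
ft_force: [0.8, -0.4, 5.3]
width: 0.0639
grip_force: 3.1
```

Run:
```python
from h import *
b=snap('wrist','w5')['image']
s=snap('side','s5')
cv2.imwrite('pics/c5.png',np.hstack([cv2.resize(s['image'][190:300,225:375],(400,300)),cv2.resize(b[60:300,200:520],(400,300))])[:,:,::-1])
```

```text
(no output)
```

View pics/c5.png

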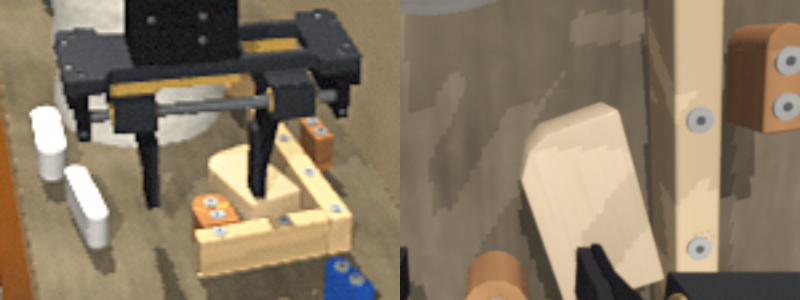

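Dragging works. The block has moved about 35 mm, with its front corner at the fence and its rear swung out (wrist crop: front corner ~(660,285), rear ~(565,125)). From here I'll track it numerically from depth.

```bash
cat >> h.py <<'E'
O=np.array([.4065,-.5022]);A=np.array([[-.984,.18],[-.18,-.984]]) # rows: cradle x,y in world
def cr(p): return (np.asarray(p)[...,:2]-O)@A.T
def wo(x,y): return O+np.array([x,y])@A
def cloud(c):
    v,u=np.mgrid[0:420,0:560]; z=c['z_map']; K=c['mtx'];V=np.linalg.inv(c['view'])
    P=np.stack([(u-K[0,2])/K[0,0]*z,-(v-K[1,2])/K[1,1]*z,-z],-1)@V[:3,:3].T+V[:3,3]
    return P,c['image'].astype(int)
def rect(P,m):
    q=cr(P[m]); b=cv2.minAreaRect((q*1000).astype(np.float32)); return b,m.sum(),q
def report(c):
    P,I=cloud(c); q=cr(P); z=P[...,2]; r,g,b=I[...,0],I[...,1],I[...,2]
    pale=(r>140)&(r-b>35)&(r-b<110)&(g-b>20)
    white=(r>150)&(abs(r-b)<30)
    reg=(q[...,1]>-.16)&(q[...,1]<.03)
    def show(n,m):
        m=cv2.morphologyEx(m.astype(np.uint8),cv2.MORPH_OPEN,np.ones((3,3)))
        k,l,s,_=cv2.connectedComponentsWithStats(m)
        for i in range(1,k):
            if s[i,4]>60:
                R,nn,qq=rect(P,l==i); print(n,s[i,4],'c',np.round(R[0],1),'sz',np.round(R[1],1),'ang',round(R[2],1),'min',(qq.min(0)*1e3).round(1),'max',(qq.max(0)*1e3).round(1),'z',np.median(P[l==i][:,2]).round(4))
    show('block',pale&reg&(z>.019)&(z<.0275)&(q[...,0]>.002)&(q[...,0]<.1)&(q[...,1]<-.003))
    show('fence/stop',pale&reg&(z>.0255)&(z<.031)&(q[...,0]>-.025)&(q[...,0]<.1)&((q[...,0]<.003)|(q[...,1]>-.004)))
    show('bar',white&(z>.018)&(z<.03)&(q[...,0]<.2)&(q[...,0]>.03)&(q[...,1]>-.2)&(q[...,1]<0))
    show('rail',(r-b>75)&(r>120)&(z>.022)&(z<.031)&(q[...,0]>.05)&(q[...,0]<.1)&reg)
E
python3 - <<'E'
from h import *
for f in ('w5','s5','s0'): print(f); report(ld(f))
E
```

```text
w5
block 10384 c [ 29.8 -58.1] sz [40.2 70.5] ang 12.6 min [  3.4 -96.3] max [ 54.  -19.9] z 0.0261
block 302 c [ 69.7 -34.8] sz [20.9  6.4] ang 1.4 min [ 59.2 -37.9] max [ 80.1 -31.3] z 0.0232
fence/stop 9176 c [ -8.3 -90.5] sz [ 16.8 118.8] ang 0.2 min [ -16.8 -149.9] max [  0.  -31.2] z 0.0291
fence/stop 2696 c [60.8  6.1] sz [19.4 57.1] ang 88.7 min [32.3 -3.8] max [89.4 15.7] z 0.0291
bar 4805 c [ 154.7 -147.1] sz [40.6 22.4] ang 84.6 min [ 142.6 -168.1] max [ 166.3 -126.8] z 0.0251
bar 3729 c [145.5 -76.8] sz [16.1 58. ] ang 3.2 min [ 136.6 -105.7] max [154.4 -48.2] z 0.0251
rail 1068 c [ 68.4 -30.8] sz [14.4 24.5] ang 81.7 min [ 57.  -37.9] max [ 81.6 -22.2] z 0.0289
rail 96 c [76.4 -3.4] sz [ 3.7 11.1] ang 81.5 min [70.8 -5.5] max [82.1 -1.8] z 0.0291
s5
block 372 c [ 29.1 -54.8] sz [41.2 72. ] ang 12.4 min [  3.5 -93.2] max [ 53.5 -16.2] z 0.025
fence/stop 88 c [ -8.4 -63.7] sz [41.7 14.7] ang 88.5 min [-15.9 -84.5] max [ -0.8 -42.9] z 0.0285
fence/stop 220 c [-3.8 -4.6] sz [63.  36.7] ang 65.8 min [-17.4 -37.8] max [25.2 19. ] z 0.0282
fence/stop 173 c [60.5  9.6] sz [57.1 
[... 588 characters left out ...]
-127.1] max [ 60.2 -51.2] z 0.0252
fence/stop 396 c [ -7.8 -54.9] sz [153.2  40.1] ang 80.1 min [ -16.9 -132.9] max [24.8 19.1] z 0.0282
fence/stop 181 c [58.7 10.8] sz [60.5 17. ] ang 2.5 min [28.2  2. ] max [88.8 19.6] z 0.0281
bar 188 c [ 152.9 -158.3] sz [70.8 21. ] ang 85.0 min [ 140.5 -193.8] max [ 165.2 -123.4] z 0.0244
bar 273 c [  88.2 -149.9] sz [ 32.7 111.6] ang 71.1 min [  30.1 -183.4] max [ 136.  -129.7] z 0.0245
bar 183 c [144.8 -66.4] sz [15.6 70. ] ang 2.9 min [ 135.9 -101.2] max [152.6 -31.4] z 0.0244
rail 72 c [ 76.2 -15.3] sz [13.6 36.2] ang 7.2 min [ 67.9 -33.7] max [82.1  2.9] z 0.0282
rail 67 c [69.3 16.9] sz [ 5.4 36.3] ang 88.7 min [51.1 14.3] max [87.4 19.8] z 0.0259
```

step_arm:
  delta_pos:
    - [0,0,0.7]
    - [0,0,0.7]
    - [-0.04,0.78,0]
    - [-0.04,0.78,0]
    - [0,0,0]
    - [0,0,-0.7]
    - [0,0,-0.7]
    - [0,0,-0.5]
    - [0,0,0]
  turn: [0,0,0.5,0.5,0,0,0,0,0]
  grip: 1

```text
time: 5.3
ee_pos: [0.3413, -0.4097, -0.0188]
eef_rot: [0.769, 0.639, 0.0, -0.002]
ft_force: [-0.8, -0.3, 0.2]
width: 0.003
grip_force: 0.0
```

Run:
```python
from h import *
s=read_state();print(s['ee_pos'],cr(s['ee_pos']).round(4),s['ft_force'],s['width'])
report(snap('wrist','w6'))
```

```text
[ 0.34131296 -0.40971463 -0.01878514] [ 0.0808 -0.0793] [-0.77052076 -0.30772766  0.1765656 ] 0.0029919301687220613
block 1648 c [ 30.6 -89.7] sz [18.4 37.8] ang 78.3 min [ 13.9 -96.7] max [ 50.9 -76.9] z 0.0257
fence/stop 6190 c [  -8.2 -110.8] sz [78.7 16.9] ang 90.0 min [ -16.6 -150.1] max [  0.3 -71.4] z 0.0291
fence/stop 1539 c [ -8.5 -39.3] sz [16.6 31.7] ang 0.2 min [-16.8 -55.1] max [ -0.2 -23.5] z 0.0292
bar 9701 c [ 153.4 -161.3] sz [68.9 22.2] ang 84.5 min [ 140.7 -195.4] max [ 166.2 -126.9] z 0.0251
bar 2005 c [145.9 -88.2] sz [15.7 36. ] ang 2.8 min [ 138.3 -106.2] max [154.  -69.8] z 0.0251
```

step_arm:
  delta_pos:
    - [0.26,-0.05,0]
    - [0.26,-0.05,0]
    - [0.26,-0.05,0]
    - [0,0,0]
  turn: [0,0,0,0]

```text
time: 5.75
ee_pos: [0.3635, -0.4143, -0.0164]
eef_rot: [0.768, 0.64, 0.0, 0.001]
ft_force: [-1.0, 0.2, 0.4]
width: 0.0005
grip_force: 0.0
```

Run:
```python
from h import *
s=read_state();print(cr(s['ee_pos']).round(4),(s['ft_force'][:2]@A.T).round(1))
report(snap('wrist','w7'));report(snap('side','s7'))
```

```text
[ 0.0581 -0.0787] [1. 0.]
block 1329 c [ 25.9 -88. ] sz [35.2  7.8] ang 4.2 min [  8.2 -92.9] max [ 43.2 -82.8] z 0.0257
fence/stop 5854 c [  -8.4 -110. ] sz [80. 17.] ang 89.9 min [ -16.9 -150. ] max [  0.1 -70. ] z 0.0291
fence/stop 230 c [-14.2 -41.9] sz [ 4.7 21.4] ang 1.1 min [-16.6 -52.6] max [-11.8 -31.3] z 0.0292
bar 9062 c [ 153.2 -161. ] sz [69.2 22.1] ang 83.2 min [ 140.3 -195.3] max [ 166.9 -126.6] z 0.0251
bar 2594 c [145.9 -86.9] sz [16.1 38.5] ang 2.8 min [ 137.2 -106.2] max [154.4 -67.8] z 0.0251
bar 631 c [144.4 -43.2] sz [14.5 15.9] ang 86.4 min [136.2 -50.7] max [152.1 -36. ] z 0.0251
block 494 c [ 24.8 -52.2] sz [40.8 71.9] ang 5.0 min [  2.1 -88.7] max [ 46.1 -15.8] z 0.0253
fence/stop 400 c [ -8.5 -54.7] sz [155.6  39.9] ang 79.4 min [ -16.9 -134.7] max [25.3 19.1] z 0.0282
fence/stop 125 c [49.2  9. ] sz [39.3 19.3] ang 0.6 min [29.5 -0.5] max [68.8 18.8] z 0.0282
bar 189 c [ 152.7 -159. ] sz [71.  20.7] ang 84.1 min [ 140.4 -194.4] max [ 165.1 -124.1] z 0.0244
bar 131 c [  85.9 -137.6] sz [ 9.6 56.5] ang 75.5 min [  57.4 -148.8] max [ 112.6 -131.2] z 0.0241
bar 178 c [144.4 -67.3] sz [15.4 69. ] ang 3.4 min [ 135.4 -101.8] max [152.3 -33. ] z 0.0242
rail 68 c [68.5 17.3] sz [35.5  5.5] ang 1.2 min [50.8 14.5] max [86.2 20.2] z 0.0255
```

step_arm:
  delta_pos:
    - [0.12,-0.02,0]
    - [0.14,-0.02,0]
    - [0,0,0]
  turn: [0,0,0]

```text
time: 6.15
ee_pos: [0.3688, -0.4152, -0.0169]
eef_rot: [0.769, 0.64, 0.0, 0.0]
ft_force: [0.5, 0.7, 0.6]
width: 0.0004
grip_force: 0.0
```

Run:
```python
from h import *
s=read_state();print(cr(s['ee_pos']).round(4),(s['ft_force'][:2]@A.T).round(1))
report(snap('side','s8'))
```

```text
[ 0.0527 -0.0789] [-0.4 -0.8]
block 478 c [ 22.2 -51.1] sz [39.9 72.4] ang 0.6 min [  2.3 -87.5] max [ 42.2 -14.7] z 0.0251
fence/stop 88 c [  -8.7 -107.1] sz [51.7 16.4] ang 89.7 min [ -17.  -132.9] max [ -0.5 -81.3] z 0.0284
fence/stop 412 c [  7.3 -17.1] sz [132.   60.3] ang 49.6 min [-17.1 -85.1] max [69.3 19.2] z 0.0283
bar 189 c [ 153.  -157.5] sz [68.1 20.8] ang 85.1 min [ 141.  -191.5] max [ 165.  -123.2] z 0.0244
bar 124 c [  79.4 -136.3] sz [11.3 53.5] ang 82.5 min [  52.2 -145.2] max [ 105.7 -130.8] z 0.0245
bar 181 c [144.6 -67.5] sz [15.8 68.7] ang 3.9 min [ 135.6 -101.7] max [152.6 -33.3] z 0.0242
rail 65 c [68.4 16.9] sz [ 4.8 35.1] ang 87.7 min [50.8 14.1] max [86.  19.7] z 0.0255
```

step_arm:
  delta_pos:
    - [-0.12,0.02,0]
    - [0,0,0.65]
    - [0,0,0.65]
    - [-0.16,-0.62,0]
    - [-0.16,-0.62,0]
    - [0,0,0]
  turn: [0,0,0,0,0,0]

```text
time: 6.8
ee_pos: [0.355, -0.4486, 0.0148]
eef_rot: [0.77, 0.638, -0.001, -0.0]
ft_force: [-1.0, 0.8, -0.8]
width: 0.0003
grip_force: 0.0
```

step_arm:
  delta_pos:
    - [0,0,0]
    - [0,0,0]
    - [0,0,-0.3]
    - [0,0,-0.3]
    - [0,0,0]
  turn: [0,0,0,0,0]
  grip: 0.264

```text
time: 7.3
ee_pos: [0.3567, -0.4446, -0.0011]
eef_rot: [0.769, 0.64, 0.0, -0.001]
ft_force: [-0.6, -0.2, -0.2]
width: 0.0328
grip_force: 0.0
```

Run:
```python
from h import *
s=read_state();print(cr(s['ee_pos']).round(4),s['ee_pos'][2],s['width'],(s['ft_force']).round(1))
report(snap('wrist','w9'))
```

```text
[ 0.0594 -0.0477] -0.0010549053346931014 0.032768844198293554 [-0.6 -0.2 -0.2]
block 6881 c [ 22.7 -63.1] sz [40.4 54. ] ang 1.0 min [  2.6 -90.4] max [ 43.1 -36.2] z 0.0261
block 268 c [ 66.9 -35.5] sz [ 4.7 17.6] ang 75.9 min [ 58.9 -38.1] max [ 75.9 -31.1] z 0.0235
fence/stop 7583 c [ -8.2 -98.6] sz [ 16.7 102.3] ang 0.3 min [ -16.7 -149.7] max [  0.1 -47.4] z 0.0291
fence/stop 2158 c [59.6  4.5] sz [16.9 59.7] ang 89.9 min [29.8 -4. ] max [89.4 13. ] z 0.029
bar 76 c [ 156.  -167.3] sz [15.3  0.9] ang 0.5 min [ 148.4 -167.7] max [ 163.6 -166.8] z 0.025
bar 3152 c [ 155.3 -141.8] sz [30.  22.3] ang 83.8 min [ 143.5 -157.7] max [ 166.5 -126.9] z 0.0251
bar 3843 c [145.2 -75.6] sz [16.4 60.6] ang 3.4 min [ 136.4 -105.9] max [154.6 -45.7] z 0.0251
rail 600 c [ 67.6 -34.1] sz [17.3  8.1] ang 1.0 min [ 58.9 -38.1] max [ 76.3 -30. ] z 0.0287
rail 403 c [67.8 -6.1] sz [ 9.3 21.7] ang 89.7 min [ 56.9 -10.7] max [78.7 -1.4] z 0.0292
```

step_arm:
  delta_pos:
    - [0,0,0]
    - [0,0,0]
    - [0,0,-0.1]
    - [0,0,-0.1]
    - [0,0,0]
  turn: [0,0,0,0,0]

```text
time: 7.85
ee_pos: [0.3569, -0.4459, -0.0036]
eef_rot: [0.769, 0.639, -0.0, -0.0]
ft_force: [-5.5, 4.2, 13.7]
width: 0.0633
grip_force: 6.4
```

step_arm:
  delta_pos:
    - [0,-0.18,0]
    - [0,-0.18,0]
    - [-0.02,-0.18,0]
    - [-0.02,-0.18,0]
    - [-0.02,-0.18,0]
    - [0,0,0]
  turn: [0,0,0,0,0,0]

```text
time: 8.45
ee_pos: [0.3573, -0.4678, -0.0036]
eef_rot: [0.768, 0.64, 0.001, 0.001]
ft_force: [2.1, 2.8, 9.4]
width: 0.064
grip_force: 4.9
```

Run:
```python
from h import *
s=read_state();print(cr(s['ee_pos']).round(4),s['ee_pos'][2],(s['ft_force'][:2]@A.T).round(1),s['ft_force'][2])
report(snap('wrist','w10'))
```

```text
[ 0.0546 -0.025 ] -0.003601357784507715 [-1.5 -3.1] 9.438100274723148
block 10060 c [ 20.8 -49.3] sz [38.7 70.1] ang 1.0 min [  2.  -84.6] max [ 40.5 -14.1] z 0.0262
block 274 c [ 69.8 -35. ] sz [21.3  6.3] ang 1.7 min [ 59.1 -38.1] max [ 80.4 -31.5] z 0.0233
fence/stop 9744 c [ -8.3 -75.8] sz [ 16.7 134.8] ang 0.2 min [ -16.7 -143.2] max [ 0.2 -8.4] z 0.0291
fence/stop 61 c [  1.8 -64.8] sz [2.3 7.4] ang 1.4 min [  0.6 -68.5] max [  3.  -61.2] z 0.0263
fence/stop 67 c [  1.6 -41.6] sz [2.6 7.2] ang 0.6 min [  0.3 -45.2] max [  2.9 -38. ] z 0.0262
fence/stop 100 c [  1.5 -29.9] sz [ 2.9 11.7] ang 1.3 min [  0.1 -35.8] max [  3.  -24.1] z 0.0262
fence/stop 150 c [83.  12.8] sz [12.   5.2] ang 0.7 min [77.  10.2] max [89.  15.4] z 0.029
fence/stop 464 c [51.2 12.8] sz [40.5  4.8] ang 0.5 min [30.9 10.4] max [71.5 15.2] z 0.0291
fence/stop 163 c [19.8 13.1] sz [14.6  4.7] ang 0.0 min [12.5 10.7] max [27.1 15.4] z 0.0292
bar 1940 c [ 154.2 -135.5] sz [17.6 20.1] ang 88.2 min [ 143.9 -144.3] max [ 164.4 -126.8] z 0.0251
bar 4910 c [144.9 -70.8] sz [16.2 70. ] ang 2.9 min [ 136.1 -105.8] max [154.2 -35.8] z 0.0251
rail 2274 c [ 69.5 -23.6] sz [25.6 29.1] ang 0.4 min [ 56.7 -38.1] max [82.3 -9. ] z 0.0291
```

step_arm:
  delta_pos:
    - [0,0,0.3]
    - [0.14,0.75,0]
    - [0,0,-0.35]
    - [0,0,-0.1]
    - [0,0,0]
  turn: [0,0,0,0,0]

```text
time: 9.0
ee_pos: [0.3611, -0.4485, -0.0041]
eef_rot: [0.768, 0.64, 0.001, 0.0]
ft_force: [-13.7, 22.6, 51.9]
width: 0.064
grip_force: 25.9
```

step_arm:
  delta_pos:
    - [0,0,0.06]
    - [-0.03,-0.15,0]
    - [-0.03,-0.15,0]
    - [-0.03,-0.15,0]
    - [-0.03,-0.15,0]
    - [-0.02,-0.1,0]
    - [0,0,0]
  turn: [0,0,0,0,0,0,0]

```text
time: 9.7
ee_pos: [0.3595, -0.4621, -0.004]
eef_rot: [0.767, 0.642, 0.003, -0.002]
ft_force: [-6.1, 31.0, 43.2]
width: 0.0635
grip_force: 21.7
```

Run:
```python
from h import *
s=read_state();print(cr(s['ee_pos']).round(4),s['ee_pos'][2],(s['ft_force'][:2]@A.T).round(1),s['ft_force'][2])
report(snap('wrist','w11'))
```

```text
[ 0.0534 -0.031 ] -0.003966164373735502 [ 11.6 -29.4] 43.24582267945918
block 7315 c [ 20.8 -41.8] sz [37.6 60.8] ang 0.1 min [  2.  -72.2] max [ 39.6 -11.3] z 0.0261
block 286 c [ 69.5 -34.9] sz [ 6.3 20.9] ang 89.7 min [ 59.  -38.1] max [ 79.9 -31.7] z 0.0234
fence/stop 9918 c [ -7.1 -82.3] sz [134.7  19.5] ang 89.5 min [ -16.8 -149.6] max [  3.  -14.9] z 0.0291
fence/stop 118 c [  1.4 -54.8] sz [13.   3.1] ang 89.8 min [ -0.2 -61.3] max [  2.9 -48.3] z 0.0262
fence/stop 342 c [83.8  9.7] sz [11.2 11.8] ang 0.5 min [78.2  3.8] max [89.4 15.7] z 0.0292
fence/stop 1270 c [51.9  9.8] sz [12.3 41.9] ang 89.5 min [31.   3.7] max [72.9 16. ] z 0.0291
fence/stop 472 c [18.9  9.3] sz [17.8 11.1] ang 4.5 min [9.6 4.1] max [27.5 15.5] z 0.0292
bar 2611 c [ 154.  -138.7] sz [24.1 19.9] ang 83.3 min [ 143.6 -149.8] max [ 164.8 -126.8] z 0.0251
bar 4800 c [145.1 -71.1] sz [16.  69.5] ang 2.4 min [ 136.2 -105.8] max [154.1 -36.3] z 0.0251
rail 1840 c [ 69.5 -26.1] sz [23.8 25.2] ang 89.9 min [ 56.9 -38.1] max [ 82.1 -14.2] z 0.029
```

step_arm:
  delta_pos:
    - [0,0,0.5]
    - [0,0,0.6]
    - [0.36,0.69,0]
    - [0.36,0.69,0]
    - [0.36,0.69,0]
    - [0,0,0]
    - [0,0,0]
  turn: [0,0,0,0,0,0,0]
  grip: 1

```text
time: 10.45
ee_pos: [0.3824, -0.4161, 0.021]
eef_rot: [0.769, 0.639, -0.0, 0.0]
ft_force: [0.4, -0.9, 0.1]
width: 0.0158
grip_force: 0.0
```

Run:
```python
from h import *
s=read_state();print(cr(s['ee_pos']).round(4),s['ee_pos'][2],s['width'],(s['ft_force']).round(1))
for n in('side',):report(snap(n,n+'12'))
```

```text
[ 0.0392 -0.0804] 0.021029862755047764 0.015772361005935105 [ 0.4 -0.9  0.1]
block 383 c [ 20.8 -36.4] sz [37.  66.8] ang 0.1 min [  2.3 -69.8] max [39.3 -3. ] z 0.0254
fence/stop 404 c [ -8.9 -54.4] sz [155.5  40.1] ang 79.0 min [ -17.2 -134.2] max [25.4 18.5] z 0.0282
fence/stop 141 c [49.9  9.8] sz [22.5 42.8] ang 89.4 min [28.6 -1.6] max [71.4 20.9] z 0.0279
bar 189 c [ 152.7 -157.8] sz [69.6 20.8] ang 84.1 min [ 140.7 -192.1] max [ 165.1 -123.2] z 0.0244
bar 248 c [  93.8 -150.3] sz [ 31.6 104.8] ang 65.9 min [  40.  -186.1] max [ 135.6 -130.7] z 0.0241
bar 181 c [144.5 -67.1] sz [15.2 69.6] ang 2.0 min [ 136.3 -101.7] max [152.3 -32.3] z 0.0243
rail 95 c [ 69.1 -14. ] sz [40.8 24.9] ang 88.8 min [ 56.9 -34.5] max [81.7  6.6] z 0.0282
rail 61 c [68.4 17.9] sz [ 6.  34.8] ang 89.9 min [50.9 14.9] max [85.8 20.9] z 0.0263
```

step_arm:
  delta_pos:
    - [0.06,0.31,0]
    - [0,0,0]
    - [0,0,-0.8]
    - [0,0,-0.8]
    - [0,0,0]
  turn: [0,0,0,0,0]

```text
time: 11.0
ee_pos: [0.3826, -0.4063, -0.0215]
eef_rot: [0.769, 0.639, -0.0, -0.002]
ft_force: [-0.9, -0.2, -0.9]
width: 0.0005
grip_force: 0.0
```

step_arm:
  delta_pos:
    - [-0.03,-0.16,0]
    - [-0.03,-0.16,0]
    - [0,0,0]
  turn: [0,0,0]

```text
time: 11.3
ee_pos: [0.3832, -0.4163, -0.0182]
eef_rot: [0.769, 0.639, 0.0, 0.001]
ft_force: [0.5, -0.1, -0.1]
width: 0.0007
grip_force: 0.0
```

step_arm:
  delta_pos:
    - [-0.02,-0.12,0]
    - [0,0,0]
  turn: [0,0]

```text
time: 11.5
ee_pos: [0.3832, -0.4167, -0.0186]
eef_rot: [0.768, 0.64, 0.001, -0.001]
ft_force: [-0.4, 9.3, 7.2]
width: 0.0008
grip_force: 4.4
```

Run:
```python
from h import *
s=read_state();print(cr(s['ee_pos']).round(4),(s['ft_force'][:2]@A.T).round(1))
report(snap('side','s13'))
```

```text
[ 0.0383 -0.0799] [ 2.1 -9. ]
block 381 c [ 20.9 -35.7] sz [37.1 65.3] ang 0.4 min [  2.2 -68.3] max [39.4 -3. ] z 0.0253
fence/stop 409 c [ -9.3 -54.7] sz [153.8  40.7] ang 79.1 min [ -17.6 -133.3] max [25.2 18.7] z 0.0282
fence/stop 130 c [48.7  8.6] sz [18.9 41.2] ang 89.0 min [28.2 -1. ] max [69.4 18.4] z 0.0281
bar 188 c [ 152.8 -157.4] sz [70.3 20.8] ang 84.0 min [ 140.5 -192.7] max [ 165.1 -122.7] z 0.0245
bar 105 c [ 121.5 -160.5] sz [ 9.2 54.7] ang 39.8 min [ 101.1 -184.5] max [ 135.7 -141. ] z 0.0238
bar 127 c [  63.7 -136.1] sz [57.4  9. ] ang 6.2 min [  35.6 -143.7] max [  92.6 -131.1] z 0.0246
bar 181 c [144.3 -65.9] sz [15.  66.8] ang 2.5 min [135.9 -99.3] max [152.2 -32.6] z 0.0244
rail 70 c [68.6 17. ] sz [34.8  5.1] ang 1.6 min [51.1 14.1] max [85.9 19.2] z 0.0256
```

step_arm:
  delta_pos:
    - [-0.01,-0.08,0]
    - [0,0,0]
  turn: [0,0]

```text
time: 11.75
ee_pos: [0.3832, -0.4168, -0.0188]
eef_rot: [0.768, 0.641, 0.001, -0.002]
ft_force: [-0.4, 16.2, 10.2]
width: 0.0001
grip_force: 7.5
```

Block is home: the push met solid resistance. Next is the 15 mm bar. I'll grip it near its rear and slide it forward a little, so I can regrip nearer its end.

step_arm:
  delta_pos:
    - [0.04,0.22,0]
    - [0,0,0.8]
    - [0,0,0.8]
    - [-0.85,0.13,0]
    - [-0.85,0.13,0]
    - [-0.85,0.13,0]
    - [-0.85,0.13,0]
    - [-0.85,0.13,0]
    - [0,0,0]
  turn: [0,0,0,0.1,0.1,0.1,0.1,0,0]
  grip: 0.54

```text
time: 12.65
ee_pos: [0.2739, -0.3993, 0.0211]
eef_rot: [0.754, 0.657, -0.001, -0.0]
ft_force: [-0.1, 0.8, -0.4]
width: 0.0401
grip_force: 0.0
```

Run:
```python
from h import *
s=read_state();print(cr(s['ee_pos']).round(4),s['ee_pos'][2],s['width'],(s['ft_force']).round(1))
report(snap('wrist','w14'))
```

```text
[ 0.149  -0.0774] 0.021147243358895472 0.040069908628045145 [-0.1  0.8 -0.4]
block 1413 c [ 17.4 -60.2] sz [30.4 21. ] ang 0.3 min [  2.1 -70.7] max [ 32.6 -49.7] z 0.026
fence/stop 1217 c [ -4.  -77.2] sz [14.1 50.8] ang 0.7 min [ -11.3 -102.6] max [  2.9 -51.8] z 0.029
fence/stop 993 c [ -5.9 -13.3] sz [16.1 33. ] ang 1.9 min [-14.  -29.9] max [2.5 2.9] z 0.0291
bar 6138 c [ 153.4 -161.5] sz [69.5 21.1] ang 84.6 min [ 140.9 -196. ] max [ 165.7 -127.1] z 0.0251
bar 2818 c [145.2 -74.5] sz [15.  63.1] ang 3.1 min [ 136.6 -106. ] max [153.8 -42.6] z 0.0251
```

step_arm:
  delta_pos:
    - [0.16,0.17,0]
    - [0,0,-0.6]
    - [0,0,-0.6]
    - [0,0,-0.6]
    - [0,0,0]
  turn: [0,0,0,0,0]

```text
time: 13.2
ee_pos: [0.2813, -0.393, -0.0257]
eef_rot: [0.753, 0.658, 0.0, -0.001]
ft_force: [0.5, 0.2, -1.0]
width: 0.0399
grip_force: 0.0
```

step_arm:
  delta_pos:
    - [0,0,0]
    - [0,0,0]
    - [0,0,0]
    - [0,0,0]
  turn: [0,0,0,0]
  grip: 1
  newtons: 20

```text
time: 13.6
ee_pos: [0.281, -0.3948, -0.0236]
eef_rot: [0.753, 0.658, -0.0, 0.0]
ft_force: [-1.3, 0.5, -0.1]
width: 0.0156
grip_force: 0.4
```

step_arm:
  delta_pos:
    - [0,0,0.02]
    - [-0.05,-0.29,0]
    - [-0.05,-0.29,0]
    - [-0.05,-0.29,0]
    - [0,0,0]
  turn: [0,-0.12,-0.12,-0.16,0]

```text
time: 14.1
ee_pos: [0.2767, -0.4176, -0.0236]
eef_rot: [0.77, 0.639, -0.0, 0.0]
ft_force: [-1.1, -2.5, 2.8]
width: 0.0148
grip_force: 19.9
```

step_arm:
  delta_pos:
    - [0,0,0]
    - [0,0,0]
    - [0.06,0.34,0]
    - [0.06,0.36,0]
    - [0,0,0]
  turn: [0,0,0,0,0]
  grip: 0.62

```text
time: 14.6
ee_pos: [0.2805, -0.3968, -0.0238]
eef_rot: [0.768, 0.64, 0.0, -0.0]
ft_force: [-0.4, 0.6, -0.0]
width: 0.0328
grip_force: 0.0
```

Run:
```python
from h import *
s=read_state();print(cr(s['ee_pos']).round(4),s['ee_pos'][2],s['width'],(s['ft_force']).round(1))
report(snap('wrist','w15'));report(snap('side','s15'))
```

```text
[ 0.1429 -0.0811] -0.023780605392390006 0.032752405751685275 [-0.4  0.6 -0. ]
block 2095 c [ 30. -43.] sz [20.7 30.8] ang 1.3 min [ 19.4 -58.5] max [ 40.5 -27.7] z 0.0262
bar 10317 c [ 153.5 -161.4] sz [69.3 21. ] ang 84.7 min [ 140.9 -195.8] max [ 165.9 -127. ] z 0.0251
bar 663 c [142.9 -78.8] sz [ 9.1 14.8] ang 89.9 min [135.5 -83.3] max [150.3 -74.2] z 0.0248
bar 1151 c [143.  -47.6] sz [20.8 14.8] ang 89.3 min [135.6 -58. ] max [150.5 -37.1] z 0.0252
block 369 c [ 20.9 -35.7] sz [37.4 65.2] ang 0.1 min [  2.2 -68.3] max [39.6 -3.2] z 0.0254
fence/stop 92 c [  -8.8 -119.2] sz [58.  15.3] ang 88.8 min [ -16.1 -148.3] max [ -0.7 -90.2] z 0.0283
fence/stop 84 c [ -8.6 -63.8] sz [39.6 15.2] ang 88.6 min [-16.3 -83.4] max [ -0.9 -44. ] z 0.0283
fence/stop 216 c [-4.4 -3.3] sz [62.9 36.6] ang 61.8 min [-17.  -38.8] max [25.1 18.7] z 0.0281
fence/stop 133 c [50.8 11.5] sz [42.6 19.7] ang 8.7 min [28.6 -0.9] max [71.4 19. ] z 0.0282
bar 79 c [  55.6 -135.9] sz [42.5  7.5] ang 11.6 min [  35.5 -143.9] max [  76.8 -131. ] z 0.023
bar 190 c [142.5 -44.8] sz [69.  14.7] ang 89.1 min [134.9 -79.3] max [150.  -10.3] z 0.0243
rail 69 c [68.1 16.4] sz [ 4.2 34.7] ang 88.4 min [50.8 14.2] max [85.5 19. ] z 0.0256
```

step_arm:
  delta_pos:
    - [-0.03,-0.18,0]
    - [0,0,0]
  turn: [0,0]

```text
time: 14.9
ee_pos: [0.2791, -0.4042, -0.0235]
eef_rot: [0.769, 0.639, -0.0, 0.0]
ft_force: [0.0, -0.5, 0.2]
width: 0.0331
grip_force: 0.0
```

step_arm:
  delta_pos:
    - [0,0,0]
    - [0,0,0]
    - [0,0,0]
    - [0,0,0.5]
    - [0,0,0.5]
    - [0,0,0.5]
    - [0,0,0]
  turn: [0,0,0,0,0,0,0]
  grip: 1
  newtons: 40

```text
time: 15.6
ee_pos: [0.2803, -0.4045, 0.0163]
eef_rot: [0.769, 0.64, -0.0, 0.002]
ft_force: [0.1, -0.4, -1.4]
width: 0.0144
grip_force: 40.0
```

step_arm:
  delta_pos:
    - [0.76,-0.04,0]
    - [0.76,-0.04,0]
    - [0.76,-0.04,0]
    - [0.76,-0.04,0]
    - [0.76,-0.04,0]
    - [0,0,0]
    - [0,0,0]
  turn: [0,0,0,0,0,0,0]

```text
time: 16.3
ee_pos: [0.374, -0.4079, 0.0136]
eef_rot: [0.769, 0.64, -0.0, -0.0]
ft_force: [0.0, 0.4, -1.3]
width: 0.0148
grip_force: 40.0
```

Run:
```python
from h import *
s=read_state();print(cr(s['ee_pos']).round(4),s['ee_pos'][2],s['width'],(s['ft_force']).round(1),s['eef_rot'])
for n in ('wrist','side'):
  c=snap(n,n+'16');P,I=cloud(c);q=cr(P);z=P[...,2]
  m=(z>.045)&(z<.075)&(abs(I[...,0]-I[...,2])<30)&(I[...,0]>150)&(q[...,0]>.02)&(q[...,0]<.08)&(q[...,1]>-.12)&(q[...,1]<0)
  if m.sum()>20: print(n,rect(P,m)[:2],np.percentile(z[m],[5,50,95]),q[m].min(0),q[m].max(0))
  report(c)
```

```text
[ 0.0489 -0.0869] 0.013565468345781949 0.014763531075958014 [ 0.   0.4 -1.3] [ 7.68581761e-01  6.39751502e-01 -4.35400883e-05 -2.99690518e-04]
wrist (((48.81507873535156, -68.49434661865234), (53.52570343017578, 14.653185844421387), 89.98960876464844), np.int64(2487)) [0.04988521 0.06142922 0.06242838] [ 0.04148584 -0.09525706] [ 0.05614618 -0.04173206]
block 314 c [ 34.2 -18.5] sz [10.1 15.6] ang 0.9 min [ 29.1 -26.2] max [ 39.3 -10.6] z 0.0261
fence/stop 3871 c [  -8.4 -114.3] sz [71.4 16.7] ang 89.8 min [ -16.7 -150. ] max [ -0.  -78.6] z 0.0291
bar 6409 c [ 153.2 -161.6] sz [69.6 22.3] ang 85.1 min [ 140.7 -196.3] max [ 166.2 -126.9] z 0.0251
rail 218 c [ 63.4 -21.4] sz [15.4  9.2] ang 88.7 min [ 58.7 -29. ] max [ 68.1 -13.5] z 0.0291
side (((48.93107604980469, -57.248985290527344), (22.811580657958984, 73.61966705322266), 7.79304838180542), np.int64(205)) [0.04774101 0.06046621 0.06187203] [ 0.03997871 -0.09456931] [ 0.06497536 -0.02028096]
block 351 c [ 20.5 -35.2] sz [63.2 37.2] ang 89.3 min [  2.1 -66.7] max [39.4 -3.5] z 0.0254
fence/stop 419 c [ -9.2 -61.9] sz [169.7  41.2] ang 80.1 min [ -17.6 -148.8] max [25.7 18.8] z 0.0282
fence/stop 129 c [50.2  8.1] sz [40.1 20.6] ang 1.0 min [30.  -2.1] max [70.  18.7] z 0.0282
bar 191 c [ 152.5 -159.9] sz [73.4 21.1] ang 83.1 min [ 137.6 -195.1] max [ 165.3 -123.2] z 0.0244
bar 150 c [  86.7 -138.3] sz [14.2 66.8] ang 76.3 min [  52.5 -153.1] max [ 117.5 -130.6] z 0.0246
```

step_arm:
  delta_pos:
    - [0,0,-0.4]
    - [0,0,0]
  turn: [0,0]

```text
time: 16.6
ee_pos: [0.3729, -0.4077, 0.0024]
eef_rot: [0.769, 0.639, -0.0, -0.001]
ft_force: [-0.1, 0.6, -1.3]
width: 0.0142
grip_force: 40.0
```

step_arm:
  delta_pos:
    - [0,0,-0.3]
    - [0,0,-0.3]
    - [0,0,0]
  turn: [0,0,0]

```text
time: 16.9
ee_pos: [0.3736, -0.4075, -0.0126]
eef_rot: [0.769, 0.64, -0.0, -0.001]
ft_force: [-0.7, 0.3, 0.3]
width: 0.0147
grip_force: 40.0
```

step_arm:
  delta_pos:
    - [0,0,-0.2]
    - [0,0,-0.2]
    - [0,0,0]
  turn: [0,0,0]

```text
time: 17.2
ee_pos: [0.374, -0.4078, -0.0219]
eef_rot: [0.769, 0.64, 0.0, -0.001]
ft_force: [0.5, 0.8, -0.7]
width: 0.0143
grip_force: 40.0
```

step_arm:
  delta_pos:
    - [-0.02,-0.12,0]
    - [-0.02,-0.12,0]
    - [0,0,0]
  turn: [0,0,0]

```text
time: 17.5
ee_pos: [0.3733, -0.4146, -0.021]
eef_rot: [0.769, 0.639, 0.0, 0.0]
ft_force: [0.4, 0.9, -1.4]
width: 0.0146
grip_force: 40.0
```

Run:
```python
from h import *
s=read_state();print(cr(s['ee_pos']).round(4),s['ee_pos'][2],s['width'],(s['ft_force'][:2]@A.T).round(1),s['ft_force'][2])
report(snap('side','s17'))
```

```text
[ 0.0484 -0.0802] -0.021008050388500836 0.014583516799511741 [-0.2 -1. ] -1.3501817626463783
block 361 c [ 20.6 -34.6] sz [63.  36.5] ang 89.2 min [  2.1 -66. ] max [39.1 -3.1] z 0.0254
fence/stop 403 c [ -8.5 -53.1] sz [156.8  46.8] ang 76.3 min [ -17.9 -133.8] max [32.8 18.4] z 0.0282
fence/stop 112 c [50.7 10.5] sz [38.5 16. ] ang 2.0 min [31.7  2. ] max [69.7 19. ] z 0.0284
bar 185 c [ 153.1 -157.5] sz [69.8 20.5] ang 81.9 min [ 140.1 -192.7] max [ 164.8 -122.7] z 0.0245
bar 64 c [ 126.2 -164.7] sz [ 5.2 44.2] ang 31.1 min [ 114.1 -184.9] max [ 135.7 -145.6] z 0.024
bar 114 c [  78.9 -135.2] sz [ 8.2 46.8] ang 81.2 min [  55.1 -142.5] max [ 101.9 -130.6] z 0.0243
bar 166 c [ 46.6 -48.7] sz [66.8 18.6] ang 85.1 min [ 35.5 -82.3] max [ 55.7 -15.3] z 0.0261
```

step_arm:
  delta_pos:
    - [0,0,-0.08]
    - [0,0,0]
  turn: [0,0]

```text
time: 17.75
ee_pos: [0.3735, -0.4146, -0.0229]
eef_rot: [0.769, 0.64, -0.0, 0.0]
ft_force: [-0.6, 0.1, 2.5]
width: 0.0146
grip_force: 40.0
```

step_arm:
  delta_pos:
    - [0,0,0]
    - [0,0,0]
    - [0.06,0.31,0]
    - [0,0,0]
  turn: [0,0,0,0]
  grip: 0.7

```text
time: 18.15
ee_pos: [0.3753, -0.405, -0.0233]
eef_rot: [0.768, 0.64, 0.0, -0.0]
ft_force: [0.5, -0.7, 0.2]
width: 0.0257
grip_force: 0.0
```

step_arm:
  delta_pos:
    - [0,0,0]
    - [0,0,0]
    - [0,0,0]
    - [-0.03,-0.15,0]
    - [-0.03,-0.15,0]
    - [0,0,0]
  turn: [0,0,0,0,0,0]
  grip: 1
  newtons: 15

```text
time: 18.75
ee_pos: [0.3731, -0.4146, -0.0231]
eef_rot: [0.769, 0.639, 0.0, 0.0]
ft_force: [-0.7, -1.4, 0.4]
width: 0.0146
grip_force: 15.0
```

Run:
```python
from h import *
s=read_state();print(cr(s['ee_pos']).round(4),s['ee_pos'][2],s['width'],(s['ft_force'][:2]@A.T).round(1),s['ft_force'][2])
report(snap('side','s18'))
```

```text
[ 0.0486 -0.0802] -0.02312913352017193 0.014601886570465477 [0.5 1.5] 0.35159760470155715
block 363 c [ 21.  -34.6] sz [62.7 37.3] ang 89.8 min [  2.2 -66. ] max [39.6 -3.2] z 0.0254
fence/stop 528 c [ -1.5 -38.9] sz [165.9  75.7] ang 61.6 min [ -17.  -128.2] max [69.4 19.3] z 0.0282
bar 189 c [ 152.9 -157.8] sz [69.  20.7] ang 84.1 min [ 140.3 -192.5] max [ 165.3 -123.9] z 0.0244
bar 104 c [  80.  -135.2] sz [ 8.4 44.8] ang 81.1 min [  57.2 -142.1] max [ 102.1 -131.2] z 0.0239
bar 163 c [ 47.2 -42.1] sz [17.2 68.9] ang 1.3 min [ 38.4 -76.5] max [56.1 -7.6] z 0.0243
```

step_arm:
  delta_pos:
    - [0,0,0]
    - [0,0,0.05]
    - [0.04,0.23,0]
    - [0.04,0.23,0]
    - [0,0,0]
  turn: [0,0,0,0,0]
  grip: 0.7

```text
time: 19.3
ee_pos: [0.3758, -0.4011, -0.0219]
eef_rot: [0.768, 0.64, 0.0, -0.0]
ft_force: [0.2, 0.5, -0.6]
width: 0.0261
grip_force: 0.0
```

step_arm:
  delta_pos:
    - [0,0,0.1]
    - [0,0,0]
    - [0,0,0]
    - [0,0,0]
    - [-0.03,-0.15,0]
    - [-0.03,-0.15,0]
    - [0,0,0]
  turn: [0,0,0,0,0,0,0]
  grip: 1

```text
time: 20.0
ee_pos: [0.3734, -0.4107, -0.0195]
eef_rot: [0.769, 0.639, -0.0, 0.0]
ft_force: [-0.1, -0.3, -0.0]
width: 0.0004
grip_force: 0.0
```

Run:
```python
from h import *
s=read_state();print(cr(s['ee_pos']).round(4),s['ee_pos'][2],s['width'],(s['ft_force'][:2]@A.T).round(1),s['ft_force'][2])
report(snap('side','s19'))
```

```text
[ 0.049 -0.084] -0.019484426996857408 0.00044466215659091506 [0.  0.3] -0.020334602783232847
block 358 c [ 20.8 -35. ] sz [64.  37.5] ang 90.0 min [  2. -67.] max [39.5 -3. ] z 0.0254
fence/stop 402 c [ -8.8 -54.7] sz [154.4  40.5] ang 79.5 min [ -17.5 -134.1] max [24.8 18.4] z 0.0283
fence/stop 128 c [50.3  9. ] sz [20.8 36.6] ang 85.5 min [31.6 -2. ] max [69.2 19. ] z 0.028
bar 191 c [ 152.8 -158. ] sz [70.2 20.9] ang 84.4 min [ 140.3 -193.3] max [ 165.1 -123.1] z 0.0243
bar 68 c [ 126.8 -165.3] sz [ 6.1 43.1] ang 31.3 min [ 114.2 -185.3] max [ 135.7 -147.6] z 0.0244
bar 137 c [  76.3 -134.9] sz [12.1 55.9] ang 84.7 min [  48.  -143.5] max [ 103.9 -128.9] z 0.0245
bar 158 c [ 47.2 -36.9] sz [17.2 68.6] ang 2.8 min [ 37.9 -71.3] max [56.  -2.6] z 0.0242
rail 65 c [68.3 16.9] sz [34.4  3.7] ang 0.1 min [51.1 15.1] max [85.5 18.7] z 0.0258
```

Sliding in nicely: about 4–5 mm left, measured at the finger. Pushing to contact.

step_arm:
  delta_pos:
    - [-0.02,-0.12,0]
    - [-0.01,-0.08,0]
    - [0,0,0]
  turn: [0,0,0]

```text
time: 20.35
ee_pos: [0.3729, -0.4153, -0.0194]
eef_rot: [0.769, 0.639, -0.0, 0.0]
ft_force: [0.3, 0.1, -0.1]
width: 0.0007
grip_force: 0.1
```

step_arm:
  delta_pos:
    - [-0.01,-0.08,0]
    - [0,0,0]
  turn: [0,0]

```text
time: 20.55
ee_pos: [0.3727, -0.4164, -0.0195]
eef_rot: [0.769, 0.64, 0.0, -0.0]
ft_force: [-1.3, 3.7, 2.0]
width: 0.0005
grip_force: 2.0
```

step_arm:
  delta_pos:
    - [-0.01,-0.08,0]
    - [0,0,0]
  turn: [0,0]

```text
time: 20.75
ee_pos: [0.3727, -0.4165, -0.0196]
eef_rot: [0.768, 0.64, 0.001, -0.002]
ft_force: [-1.1, 9.8, 7.0]
width: 0.0004
grip_force: 6.3
```

step_arm:
  delta_pos:
    - [0.05,0.35,0]
    - [0,0,0.8]
    - [0,0,0.8]
    - [-0.7,0.12,0.5]
    - [-0.7,0.12,0.5]
    - [0,0,0]
  turn: [0,0,0,0,0,0]

```text
time: 21.35
ee_pos: [0.3375, -0.4055, 0.0472]
eef_rot: [0.769, 0.639, -0.001, 0.001]
ft_force: [-0.9, -0.8, -0.4]
width: 0.0005
grip_force: 0.0
```

Run:
```python
from h import *
report(snap('side','s20'));w=snap('wrist','w20');report(w)
cv2.imwrite('pics/w20.png',w['image'][:,:,::-1])
```

```text
block 372 c [ 20.6 -36.1] sz [37.  65.8] ang 0.0 min [  2. -69.] max [39.1 -3.2] z 0.0254
fence/stop 584 c [ 35.9 -58.1] sz [155.1 105.4] ang 89.9 min [ -16.9 -135.6] max [88.7 19.4] z 0.0282
bar 450 c [ 105.6 -140.5] sz [ 71.4 134.1] ang 67.0 min [  30.1 -194.7] max [ 165.  -122.5] z 0.0245
bar 146 c [ 47.1 -33.6] sz [17.3 63.5] ang 0.4 min [ 38.3 -65.4] max [55.9 -1.9] z 0.0243
rail 113 c [ 67.8 -12.6] sz [36.6 26.5] ang 72.4 min [ 53.9 -34. ] max [81.5  7.4] z 0.0283
block 1209 c [ 20.8 -63.4] sz [37.9 14.6] ang 1.4 min [  2.  -70.6] max [ 39.6 -55.6] z 0.0259
fence/stop 4417 c [ -6.8 -92.5] sz [ 19.7 114.7] ang 0.2 min [ -16.9 -149.8] max [  2.9 -35.2] z 0.0291
fence/stop 206 c [83.1  9.9] sz [11.7 11.6] ang 89.4 min [77.3  4.1] max [88.9 15.9] z 0.0291
bar 4707 c [ 153.5 -161.4] sz [69.3 21.7] ang 84.9 min [ 140.7 -195.8] max [ 166.  -126.8] z 0.0251
bar 481 c [ 49.3 -63.2] sz [15.2 13.6] ang 4.4 min [ 41.4 -70. ] max [ 56.6 -55.9] z 0.025
```

View pics/w20.png

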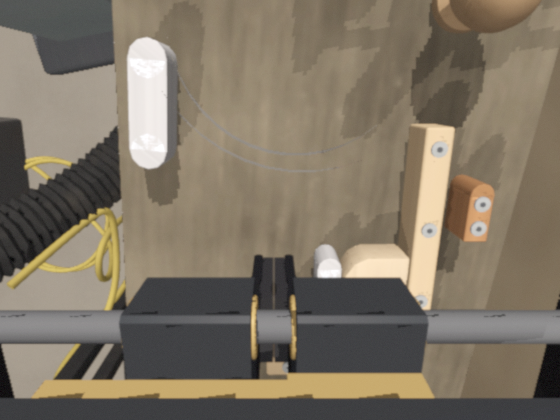

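The wrist view shows the bar end (328,262) and the block end (375,258) level, side by side along the fence. Measured rear ends are at -70.0 mm (bar) and -70.6 mm (block). The fingers are clear, so I'm handing in.

```bash
python3 -c "
from bench import *
print(close_job())"
```

```text
the job is handed in; nothing more can be done
None
```

The job is handed in: the maple block lies along the fence home at the stop, with the 15 mm bar (thick rail mounted) home beside it; last measured rear ends were -70.6 mm (block) and -70.0 mm (bar) against a target of -70 mm, and no verdict was returned.

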